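Put the red study away in the drawer

TASK

Take the small red painted panel out of the rack, lay it flat in the empty wide bay of the open drawer with its painted side facing up (lay it down, do not drop it from high up), let go of it, and then push the drawer fully home until its catch seats. Leave the other two panels standing in the rack and the jar standing on the cabinet.

Things in the scene. Friction and masses are not known exactly. Their poses are not given: they have to be found in the camera images.
- panel: Red painted wooden panel, 0.1 kg: 120 mm long (x), 12 mm thick (y), 100 mm high (z). It starts standing on a long edge in one of the rack's slots, its top 112 mm above the table. Origin: middle of the 120 x 12 mm face it stands on. Its +y points out of the painted face (red with black, ochre and cream patches); its edges are red; its back (-y) is bare plywood
- panel_center (a point): Centre of the red panel (50 mm above its origin along its z); axes as the panel's
- rack: Wooden panel rack fixed to the table: base plate 150 x 220 x 12 mm with three slots along its x, 70 mm apart along its y (at y = -70, 0, 70 mm); each slot is 15 mm wide between two upright ribs 110 mm long and 30 mm high (rib tops 42 mm above the table). Origin: centre of its underside
- panel_teal: Teal panel of the same size standing in another slot of the rack; leave it there. Origin and axes as the red panel's
- panel_ochre: Ochre-yellow panel of the same size standing in another slot of the rack; leave it there. Origin and axes as the red panel's
- cabinet: Low plywood cabinet fixed to the table, 240 mm deep (x, from its white drawer front to its back), 270 mm wide (y), 110 mm high. Origin: centre of its underside; its +x axis points from the front to the back, the drawer opens along its -x. The drawer slides in a box whose roof is 98 to 110 mm above the table
- drawer (a joint): How far the drawer stands open, in m: 0 fully home, 0.185 fully out; it starts about 0.145 to 0.175 open. About 19 mm before home it meets a sprung catch that must be overcome with roughly 8 N; once past it (about 7 mm open) the catch pulls the drawer home and holds it there
- drawer_front (a point): Point on the outer face of the white drawer front (270 mm wide, 6 to 96 mm above the table, 15 mm thick), mid-width, 75 mm above the table; moves with the drawer, axes as the cabinet's (push along +x). An aluminium lip pull (90 mm wide, 28 to 40 mm above the table) stands 14 mm out of the face below this point
- bay (a point): Point on the floor (36 mm above the table) of the drawer's wide empty bay: mid-width, 75 mm behind the bay's front wall; moves with the drawer, axes as the cabinet's. Bay 150 mm wide (y), 193 mm long (x), open to above over the drawer's opening less 6 mm. Walls 49 mm above its floor; divider on its +y side 40 mm, beyond it a narrow bay with a flat red tin
- jar: Glass jar with black lid, 60 mm diameter, 85 mm high, standing about the middle of the cabinet top. Origin: centre of its underside
Not all that is in view belongs to the job. There is more than one size of the panel; the one meant has the size given above.

How it is judged:
By the outcome, as a careful person would: the job done as asked, in the order asked, and still so for the second after the job is handed in, with the robot touching nothing.
It also fails if it takes over 51 s, if anything falls off the work surface, if the arm or the gripper's body presses on something with over 40 N, if the wrist force passes 120 N, or if a joint passes its speed limit or range.

ROBOT

A 6-joint arm with a two-finger parallel gripper is mounted at the origin on the work surface. World frame = base frame: x ahead of the robot, y to its left, z up, the work surface at z = 0. Lengths are in m, angles in rad, forces in N, time in s.
With the tool pointing down it reaches from about 0.35 to 0.975 m from the base axis. Payload 7.1 kg.
Tool frame: the origin (TCP) lies midway between the tips of the shut fingers; the grasp point (between the pads) lies 19 mm behind it; z points along the fingers, y is the line along which they close (so a half turn about z gives the same grasp; the last joint's range is limited). The gripper opens to 88 mm and grips with 3 to 60 N. Pads are 20 mm wide; open, the fingers measure 115 mm over their backs; the gripper's body (75 mm by 178 mm) begins 61 mm behind the grasp point.
Start: joints at [-1.203, 0.423, 1.63, -0, 1.089, -0.019], TCP at [0.236, -0.579, 0.223] pointing down, gripper open.
Joint ranges: [-3, 3], [-0.9, 2.11], [0.09, 2.58], [-1.31, 4.45], [0.11, 2.69], [-2.54, 2.54]. Speed limits (rad/s): [2.39, 2.39, 3.01, 3.14, 3.14, 3.14].

INTERFACE

Orientations are given as a unit quaternion [w, x, y, z].
In Python, from station import move_pose, movel, movej, command_gripper, wait, inverse_kinematics, read_camera, camera_info, MotionError, job_done, get_time, get_joint_pos, get_qvel, get_effort, get_tcp_pos, get_ee_rot, get_ft_force, get_ft_torque, get_grip_width, get_finger_force gives the robot as it stands. Calls block until the motion is done:
- move_pose(position, orientation): joint-space move of the TCP to a pose.
- movel(position, frame=None, v=0.15, until_force=None): straight line of the TCP; frame=None keeps the orientation; v is the mean speed in m/s. With until_force (N) it stops when the force on the tool has changed by that much, and returns True; else False.
- movej(angles): joint-space move.
- command_gripper(opening): opening from 0.0 (shut) to 1.0 (fully open); the grip force is fixed at half the most; returns when the fingers have stopped.
- wait(seconds).
- inverse_kinematics(position, orientation): joint angles nearest the present ones, or None.
- read_camera(name): name is "side" or "top" or "wrist"; returns the picture (400x640x3 uint8, red, green, blue); there is no depth.
- camera_info(name): a dict with "intrinsics" (3x3 intrinsics, pixels), "dist" ([k1, k2, p1, p2, k3] as OpenCV has them; the pictures are not rectified), "T" (4x4, takes a point from camera to world coordinates); the wrist camera has in their place "tool_from_camera" (4x4, takes a point from camera to tool coordinates, whose origin is the TCP and whose axes are the flange's). Camera axes: x right, y up, looking along -z (the intrinsics and any distortion apply to the point x, -y, -z); pixel columns grow to the right and rows downward; lengths in m; the calibration is good to about 2 mm. A picture is of the moment at which its call begins: read the wrist's pose just before it. camera_info takes no time and is no camera call.
A pose or a line that the arm cannot do raises MotionError and nothing moves.
- job_done(): hands the job in; it is judged then, once.
Readings, each from a call of its own:
- get_time(): time.
- get_joint_pos(): joint angles.
- get_qvel(): joint speeds.
- get_effort(): joint torques, N m.
- get_tcp_pos(): TCP position.
- get_ee_rot(): TCP orientation.
- get_ft_force(): force on the tool from outside, world axes, zero at the start.
- get_ft_torque(): the same for the moment, N m.
- get_grip_width(): opening from 0.0 (shut) to 1.0 (fully open).
- get_finger_force(): force on a finger pad.
Only numpy, scipy, OpenCV 4.12 (cv2) and the standard library are available. Lean on these libraries where they do the work, as an engineer would, in place of code of your own. Each camera call takes 0.05 s, during which the arm holds its last target. There are 200 camera calls.

## Working session

There is one attempt and no reset: what is moved stays moved. The work goes in short steps, each a Python script; the robot and the scene stay as the last script left them, time stands still between calls to the robot, and variables do not carry over. Pictures are saved under pics/ and viewed, at most 10 in all, crops included, and the job is handed in when it is done.

```bash
mkdir -p pics; ls; python3 - <<'E'
from station import *
import cv2,numpy as np
for n in ("top","side"):
    im=read_camera(n); cv2.imwrite(f"pics/{n}0.png",im[:,:,::-1])
    c=camera_info(n); print(n,{k:np.round(np.array(v),4).tolist() for k,v in c.items()})
c=camera_info("wrist"); print({k:np.round(np.array(v),4).tolist() for k,v in c.items()})
print(get_time(),get_ee_rot(),get_tcp_pos())
E
```

```text
pics
top {'intrinsics': [[437.3848, 0.0, 319.3706], [0.0, 437.3848, 204.7396], [0.0, 0.0, 1.0]], 'dist': [-0.0084, 0.0, 0.0, 0.0, 0.0], 'T': [[-0.0152, 0.9837, -0.1791, 0.3207], [-0.9996, -0.0106, 0.0266, -0.0565], [0.0242, 0.1794, 0.9835, 1.1944], [0.0, 0.0, 0.0, 1.0]]}
side {'intrinsics': [[423.5517, 0.0, 320.1152], [0.0, 423.5517, 201.1137], [0.0, 0.0, 1.0]], 'dist': [-0.0664, 0.0, 0.0, 0.0, 0.0], 'T': [[-0.7518, 0.4219, -0.5067, -0.0886], [-0.6594, -0.4824, 0.5767, 0.6131], [-0.0011, 0.7677, 0.6409, 0.8689], [0.0, 0.0, 0.0, 1.0]]}
{'intrinsics': [[293.1804, 0.0, 318.1086], [0.0, 293.1804, 195.8385], [0.0, 0.0, 1.0]], 'dist': [-0.0093, 0.0, 0.0, 0.0, 0.0], 'tool_from_camera': [[-0.0002, 0.9668, 0.2556, 0.0717], [1.0, 0.0003, -0.0006, 0.0004], [-0.0007, 0.2556, -0.9668, -0.1606], [0.0, 0.0, 0.0, 1.0]]}
0.1 [-6.80423346e-04  9.81358664e-01  1.92184020e-01 -1.13046561e-04] [ 0.2356017  -0.5783497   0.22199716]
```

View pics/top0.png

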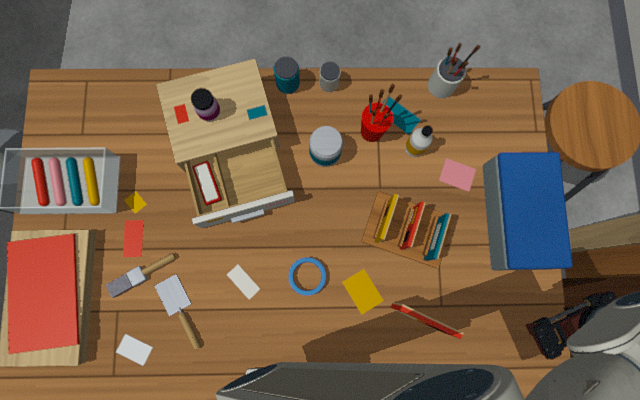

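View pics/side0.png

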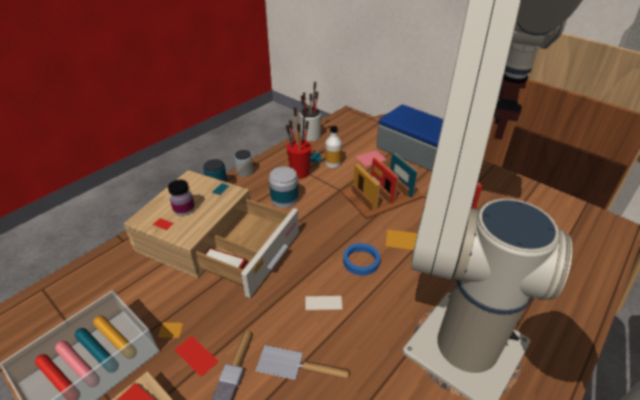

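In the top view, the red candidates are the slim panel standing in the rack (412,225), a long red board edge (427,320), a large red panel lying on a board (42,290), and a red card (133,238). Only the one in the rack is 120 mm long and stands in a slot, so it fits the description. I'll confirm it in an enlarged crop.

```bash
cat > h.py <<'E'
from station import *
import cv2,numpy as np
def cam(n):
    c=camera_info(n)
    if n=="wrist":
        from scipy.spatial.transform import Rotation as R
        q=get_ee_rot(); T=np.eye(4); T[:3,:3]=R.from_quat([q[1],q[2],q[3],q[0]]).as_matrix(); T[:3,3]=get_tcp_pos()
        T=T@np.array(c["tool_from_camera"])
    else: T=np.array(c["T"])
    return np.array(c["intrinsics"]),np.array(c["dist"]),T
def onplane(C,uv,z):
    K,d,T=C
    p=cv2.undistortPoints(np.array(uv,float).reshape(-1,1,2),K,d).reshape(-1,2)
    r=np.c_[p[:,0],-p[:,1],-np.ones(len(p))]@T[:3,:3].T
    o=T[:3,3]; return o+r*((z-o[2])/r[:,2])[:,None]
def proj(C,P):
    K,d,T=C; P=np.atleast_2d(P); q=(P-T[:3,3])@T[:3,:3]; q=q*[1,-1,-1]
    return cv2.projectPoints(q,np.zeros(3),np.zeros(3),K,d)[0].reshape(-1,2)
E
python3 - <<'E'
import cv2,numpy as np
t=cv2.imread("pics/top0.png"); s=cv2.imread("pics/side0.png")
a=cv2.resize(t[185:275,355:460],None,fx=3.8,fy=3.8,interpolation=2)   # origin 355,185
b=cv2.resize(s[145:220,345:425],None,fx=4.5,fy=4.5,interpolation=2)
c=cv2.resize(t[55:235,150:305],None,fx=2.5,fy=2.5,interpolation=2)
cv2.imwrite("pics/crop1.png",np.hstack([cv2.copyMakeBorder(x,0,450-x.shape[0],0,0,0) for x in (a,b)]))
cv2.imwrite("pics/crop2.png",cv2.resize(t[140:230,180:300],None,fx=6,fy=6,interpolation=2))
E
```

```text
(no output)
```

View pics/crop1.png

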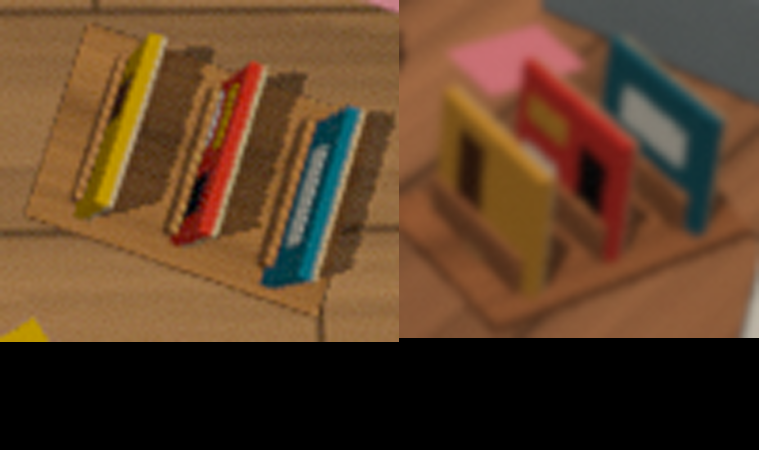

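View pics/crop2.png

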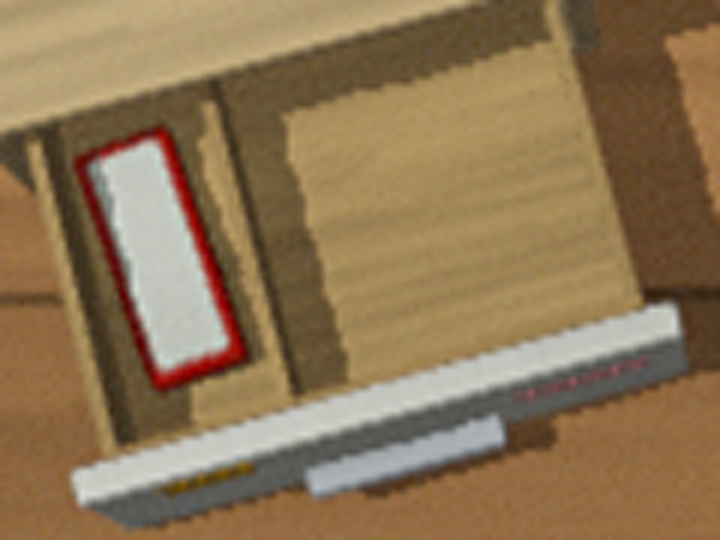

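Crops: in the rack the small red panel stands in the middle slot. Its top edge runs about (421,202)→(410,247) in the top view, and the painted face with black, ochre and cream patches points left (+y). Teal and ochre stand on either side. The drawer's wide bay is the right one, bounded by about (225,150), (272,148), (287,190) and (238,204). The white front's top strip runs (193,221)→(293,193).

```bash
python3 - <<'E'
from h import *
C=cam("top"); a=lambda p:np.array(p)/3.8+[355,185]; b=lambda p:np.array(p)/6+[180,140]
np.set_printoptions(precision=4,suppress=True)
P=onplane(C,a([(253,64),(208,238)]),.112); print("panel",P, np.linalg.norm(P[1]-P[0]),np.degrees(np.arctan2(*(P[0]-P[1])[1::-1])), P.mean(0))
F=onplane(C,b([(75,505),(683,335)]),.096); d=F[1]-F[0];print("front",F,np.linalg.norm(d),np.degrees(np.arctan2(d[1],d[0]))+90,F.mean(0))
R=onplane(C,b([(0,135),(480,0)]),.110); d=R[1]-R[0];print("roof",R,np.degrees(np.arctan2(d[1],d[0]))+90)
D=onplane(C,b([(290,395),(215,95)]),.076); print("divider",D)
W=onplane(C,b([(640,303),(550,20)]),.085); print("wall",W)
y=np.arctan2((F[1]-F[0])[1],(F[1]-F[0])[0])+np.pi/2; ax=np.array([np.cos(y),np.sin(y)]); 
print("opening",(R.mean(0)-F.mean(0))[:2]@ax)
E
```

```text
panel [[ 0.5224 -0.3451  0.112 ]
 [ 0.407  -0.3088  0.112 ]] 0.12101628967940609 -17.439747552183672 [ 0.4647 -0.3269  0.112 ]
front [[ 0.4744  0.234   0.096 ]
 [ 0.5445 -0.0212  0.096 ]] 0.2646012451327599 15.368276472759163 [0.5095 0.1064 0.096 ]
roof [[0.6314 0.2678 0.11  ]
 [0.6897 0.065  0.11  ]] 16.06201717531343
divider [[0.524  0.1488 0.076 ]
 [0.6585 0.1847 0.076 ]]
wall [[ 0.5611 -0.0023  0.085 ]
 [ 0.6888  0.037   0.085 ]]
opening 0.1615557390266166
```

```bash
cat >> h.py <<'E'
from scipy.spatial.transform import Rotation as R
def quat(z,y):
    z=np.array(z)/np.linalg.norm(z); y=np.array(y)/np.linalg.norm(y)
    q=R.from_matrix(np.c_[np.cross(y,z),y,z]).as_quat(); return [q[3],q[0],q[1],q[2]]
class Cab:  # cabinet-aligned frame at outer front face mid-width, table height
    def __init__(s,o,deg):
        c,n=np.cos(np.radians(deg)),np.sin(np.radians(deg)); s.o=np.array([o[0],o[1],0]); s.M=np.array([[c,-n,0],[n,c,0],[0,0,1.]])
    def p(s,x,y,z): return s.o+s.M@[x,y,z]
    def v(s,*a): return s.M@np.array(a,float)
    def q(s,th,sg):  # tool th deg below horizontal along +x, painted normal up = sg*tool y
        t=np.radians(th); return quat(s.v(np.cos(t),0,-np.sin(t)),sg*s.v(np.sin(t),0,np.cos(t)))
E
python3 - <<'E'
from h import *
np.set_printoptions(precision=2,suppress=True)
c=Cab((.5095,.1064),15.5); a=np.radians(-17.4); n=[-np.sin(a),np.cos(a),0]
for sg in (1,-1):
    q=quat([0,0,-1],sg*np.array(n))
    for l,p,qq in [("look",(.465,-.327,.222),q),("grasp",(.465,-.327,.10),q),("lift",(.465,-.327,.26),q),("above90",c.p(.11,-.042,.26),c.q(88,sg)),("above40",c.p(.11,-.042,.2),c.q(40,sg)),
      ("low40",c.p(.095,-.042,.1),c.q(40,sg)),("low60",c.p(.06,-.042,.05),c.q(60,sg)),("push",c.p(-.02,0,.07),c.q(60,sg)),("pushend",c.p(.16,0,.07),c.q(60,sg))]:
        j=inverse_kinematics(list(p),qq); print(sg,l,None if j is None else np.array(j))
E
```

```text
1 look [-0.63  0.34  1.76 -0.    1.04 -1.9 ]
1 grasp [-0.63  0.51  1.83 -0.    0.8  -1.9 ]
1 lift [-0.63  0.3   1.72 -0.    1.12 -1.9 ]
1 above90 [ 0.13  0.38  1.6   0.01  1.12 -0.14]
1 above40 None
1 low40 None
1 low60 [ 0.07  0.56  2.15  2.24  0.13 -2.42]
1 push None
1 pushend None
-1 look [-0.63  0.34  1.76 -0.    1.04  1.24]
-1 grasp [-0.63  0.51  1.83 -0.    0.8   1.24]
-1 lift [-0.63  0.3   1.72 -0.    1.12  1.24]
-1 above90 None
-1 above40 [0.05 0.34 2.2  2.56 0.31 0.42]
-1 low40 [0.04 0.58 2.25 2.81 0.57 0.13]
-1 low60 [0.07 0.56 2.15 2.24 0.13 0.72]
-1 push [0.14 0.45 2.33 2.74 0.17 0.28]
-1 pushend None
```

```bash
cat >> h.py <<'E'
def qy(c,th,sg):  # tool th deg below horizontal along cabinet +y, painted normal up = sg*tool y
    t=np.radians(th); return quat(c.v(0,np.cos(t),-np.sin(t)),sg*c.v(0,np.sin(t),np.cos(t)))
E
python3 - <<'E'
from h import *
np.set_printoptions(precision=2,suppress=True)
c=Cab((.5095,.1064),15.5)
for sg in (1,-1):
    for l,p,qq in [("above90",c.p(.088,-.05,.26),qy(c,89,sg)),("above60",c.p(.088,-.05,.2),qy(c,60,sg)),("low45",c.p(.088,-.03,.11),qy(c,45,sg)),("low36",c.p(.088,-.045,.095),qy(c,36,sg)),("low60",c.p(.088,-.07,.05),qy(c,60,sg)),
    ("push",c.p(-.02,0,.07),qy(c,90,sg)),("pushend",c.p(.16,0,.07),qy(c,90,sg))]:
        j=inverse_kinematics(list(p),qq); print(sg,l,None if j is None else np.array(j))
E
```

```text
1 above90 [ 0.11  0.37  1.62  0.02  1.15 -1.74]
1 above60 [-0.12  0.54  1.61  0.51  1.26 -2.19]
1 low45 [-0.18  0.74  1.61  0.72  1.29 -2.42]
1 low36 [-0.24  0.84  1.56  0.8   1.41 -2.5 ]
1 low60 [-0.15  0.75  1.64  0.55  1.06 -2.34]
1 push [ 0.18  0.49  1.99 -0.    0.66 -1.66]
1 pushend [ 0.2   0.68  1.58  0.    0.88 -1.64]
-1 above90 [0.11 0.37 1.62 0.02 1.15 1.4 ]
-1 above60 [-0.12  0.54  1.61  0.51  1.26  0.95]
-1 low45 [-0.18  0.74  1.61  0.72  1.29  0.72]
-1 low36 [-0.24  0.84  1.56  0.8   1.41  0.64]
-1 low60 [-0.15  0.75  1.64  0.55  1.06  0.8 ]
-1 push [ 0.18  0.49  1.99 -0.    0.66  1.48]
-1 pushend [0.2  0.68 1.58 0.   0.88 1.5 ]
```

```bash
python3 - <<'E'
from h import *
import pickle
c=Cab((.5095,.1064),15.5); a=np.radians(-17.4); n=np.array([-np.sin(a),np.cos(a),0])
ims=[]
for l,p,q in (("bay",c.p(.05,-.02,.30),qy(c,90,-1)),("rack",[.465,-.327,.222],quat([0,0,-1],-n))):
    t=get_time(); move_pose(list(p),q); print(l,get_time()-t,get_tcp_pos())
    C=cam("wrist"); im=read_camera("wrist")[:,:,::-1]; cv2.imwrite(f"pics/w_{l}.png",im); pickle.dump(C,open(f"{l}.pkl","wb"))
E
```

```text
bay 2.675 [0.56314402 0.09978905 0.29986623]
rack 1.6333000000000002 [ 0.46559322 -0.32640606  0.22224108]
```

View pics/w_bay.png

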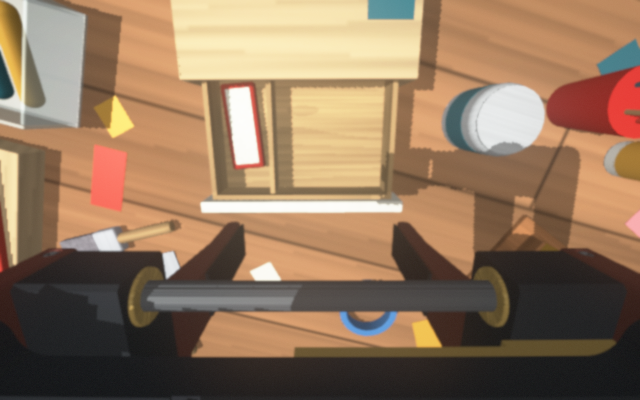

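View pics/w_rack.png

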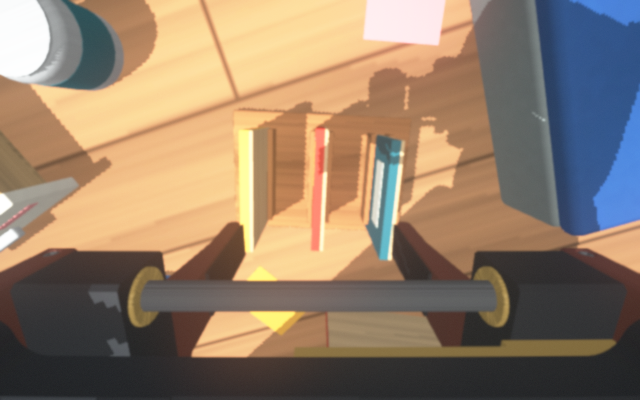

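Rack view: the red panel's top edge is a red strip with a cream back layer, running (321,128)→(318,249), with free space on both sides. Bay view: the white front strip is at rows about 203–212 from column 200 to 402, the roof edge is at row about 78, the divider at column about 272, and the right wall at column about 388. I'll measure these numerically.

```bash
python3 - <<'E'
from h import *
import pickle
np.set_printoptions(precision=4,suppress=True)
im=cv2.imread("pics/w_rack.png"); C=pickle.load(open("rack.pkl","rb"))
b,g,r=[im[:,:,i].astype(int) for i in range(3)]
red=(r>110)&(g<90)&(b<90)
L=[];Rr=[]
for y in range(140,240,4):
    xs=np.where(red[y,295:345])[0]+295
    if len(xs)<3: continue
    x0=xs.min(); x1=xs.max(); k=x1+1
    while k<345 and im[y,k].astype(int)[0]>115: k+=1   # cream layer
    L.append((x0,y)); Rr.append((k-1+.5,y))
    if y%20==0: print(y,x0,x1,k, im[y,x1:x1+8].tolist())
ys=np.where(red[:,312:328].sum(1)>2)[0]; ys=ys[(ys>110)&(ys<270)]; print("rows",ys.min(),ys.max())
Lw=onplane(C,L,.112);Rw=onplane(C,Rr,.112)
for W in (Lw,Rw):
    s,i=np.polyfit(W[:,0],W[:,1],1); print(np.degrees(np.arctan(s)),W.mean(0))
print(onplane(C,[(321,ys.min()),(318,ys.max())],.112))
im=cv2.imread("pics/w_bay.png"); C=pickle.load(open("bay.pkl","rb"))
F=onplane(C,[(201,212),(402,209)],.096); d=F[1]-F[0]; print("front",F,np.linalg.norm(d),np.degrees(np.arctan2(d[1],d[0]))+90,F.mean(0))
c=Cab(F.mean(0),15.7)
def loc(uv,z): return (onplane(C,uv,z)-c.o)@c.M
print("roof",loc([(180,79),(418,77)],.110),"inner front",loc([(220,201),(390,200)],.096))
print("divider",loc([(276,190),(274,83)],.076),"wall",loc([(388,190),(390,83)],.085))
for y in (120,170): 
    g=im[y,255:415].astype(int).sum(1); e=np.abs(np.diff(g)); print(y,[(int(i)+255,int(e[i])) for i in np.where(e>45)[0]])
for x in (300,350):
    g=im[60:225,x].astype(int).sum(1); e=np.abs(np.diff(g)); print(x,[(int(i)+60,int(e[i])) for i in np.where(e>45)[0]])
E
```

```text
rows 127 127Traceback (most recent call last):
  File "<stdin>", line 16, in <module>
  File "h.py", line 13, in onplane
    p=cv2.undistortPoints(np.array(uv,float).reshape(-1,1,2),K,d).reshape(-1,2)
      ~~~~~~~~~~~~~~~~~~~^^^^^^^^^^^^^^^^^^^^^^^^^^^^^^^^^^^^^^^^
cv2.error: OpenCV(4.12.0) /io/opencv/modules/calib3d/src/undistort.dispatch.cpp:347: error: (-215:Assertion failed) CV_IS_MAT(_src) && CV_IS_MAT(_dst) && (_src->rows == 1 || _src->cols == 1) && (_dst->rows == 1 || _dst->cols == 1) && _src->cols + _src->rows - 1 == _dst->rows + _dst->cols - 1 && (CV_MAT_TYPE(_src->type) == CV_32FC2 || CV_MAT_TYPE(_src->type) == CV_64FC2) && (CV_MAT_TYPE(_dst->type) == CV_32FC2 || CV_MAT_TYPE(_dst->type) == CV_64FC2) in function 'cvUndistortPointsInternal'
```

Red threshold is too tight; switching to hue/saturation.

```bash
python3 - <<'E'
from h import *
import pickle
np.set_printoptions(precision=4,suppress=True)
im=cv2.imread("pics/w_rack.png"); C=pickle.load(open("rack.pkl","rb"))
h=cv2.cvtColor(im,cv2.COLOR_BGR2HSV).astype(int)
for y in (150,200,235): print(y,[tuple(map(int,h[y,x])) for x in range(308,334)])
red=((h[:,:,0]<6)|(h[:,:,0]>172))&(h[:,:,1]>140)
L=[]
for y in range(140,244,4):
    xs=np.where(red[y,300:340])[0]+300
    if len(xs)>2: L.append((xs.min(),xs.max(),y))
print(L[::4]); ys=np.where(red[:,312:328].sum(1)>3)[0]; ys=ys[(ys>110)&(ys<270)]; print("rows",ys.min(),ys.max())
L=np.array(L)
for k in (0,1):
    W=onplane(C,L[:,[k,2]],.112); s,i=np.polyfit(W[:,0],W[:,1],1); print(np.degrees(np.arctan(s)),W.mean(0))
print(onplane(C,[(321,ys.min()),(318,ys.max())],.112))
im=cv2.imread("pics/w_bay.png"); C=pickle.load(open("bay.pkl","rb"))
F=onplane(C,[(201,212),(402,209)],.096); d=F[1]-F[0]; print("front",F,np.linalg.norm(d),np.degrees(np.arctan2(d[1],d[0]))+90,F.mean(0))
c=Cab(F.mean(0),15.7)
def loc(uv,z): return (onplane(C,uv,z)-c.o)@c.M
print("roof",loc([(180,79),(418,77)],.110),"inner front",loc([(220,201),(390,200)],.096))
print("divider",loc([(276,190),(274,83)],.076),"wall",loc([(388,190),(390,83)],.085))
for y in (120,170): 
    g=im[y,255:415].astype(int).sum(1); e=np.abs(np.diff(g)); print(y,[(int(i)+255,int(e[i])) for i in np.where(e>45)[0]])
for x in (300,350):
    g=im[60:225,x].astype(int).sum(1); e=np.abs(np.diff(g)); print(x,[(int(i)+60,int(e[i])) for i in np.where(e>45)[0]])
E
```

```text
150 [(17, 122, 251), (18, 120, 251), (18, 118, 252), (18, 117, 252), (18, 119, 252), (18, 124, 253), (15, 130, 255), (11, 133, 255), (7, 136, 255), (5, 142, 255), (4, 153, 254), (4, 166, 244), (3, 170, 228), (3, 171, 224), (4, 168, 224), (5, 156, 223), (9, 127, 223), (14, 103, 222), (16, 97, 219), (15, 102, 209), (13, 120, 195), (13, 133, 188), (13, 138, 186), (12, 139, 182), (12, 138, 177), (12, 138, 174)]
200 [(17, 123, 251), (17, 121, 251), (16, 124, 251), (14, 132, 248), (9, 144, 250), (6, 145, 254), (5, 142, 255), (5, 138, 255), (5, 138, 255), (5, 137, 255), (5, 138, 255), (5, 138, 255), (6, 129, 255), (12, 100, 255), (21, 60, 255), (25, 37, 255), (25, 45, 254), (21, 81, 248), (14, 117, 220), (12, 135, 195), (12, 139, 189), (12, 138, 186), (12, 140, 182), (12, 139, 185), (12, 138, 188), (12, 138, 188)]
235 [(19, 99, 253), (19, 100, 253), (16, 106, 254), (12, 119, 255), (7, 132, 255), (5, 137, 255), (5, 139, 255), (5, 139, 255), (5, 139, 255), (5, 139, 255), (5, 137, 255), (9, 114, 255), (19, 71, 255), (26, 37, 255), (26, 34, 255), (25, 53, 254), (21, 85, 253), (19, 100, 251), (1
[... 628 characters left out ...]
.0348 0.076 ]
 [0.1585 0.0318 0.076 ]] wall [[ 0.0243 -0.1141  0.085 ]
 [ 0.157  -0.1092  0.085 ]]
120 [(264, 79), (265, 59), (270, 47), (271, 101), (272, 78), (290, 74), (291, 68), (382, 61), (383, 48), (389, 48), (390, 68), (391, 60), (395, 75), (396, 66), (411, 60)]
170 [(272, 52), (273, 104), (274, 94), (292, 71), (293, 51), (379, 69), (380, 90), (381, 67)]
300 [(77, 65), (78, 109), (79, 79), (86, 67), (87, 63), (185, 54), (186, 94), (187, 65), (193, 74), (194, 100), (195, 51), (200, 112), (201, 97), (211, 88), (212, 104)]
350 [(77, 88), (78, 109), (79, 70), (86, 57), (87, 55), (185, 51), (186, 93), (187, 64), (193, 59), (194, 86), (195, 55), (200, 128), (201, 83), (211, 103), (212, 88)]
```

```bash
python3 - <<'E'
from h import *
import pickle
np.set_printoptions(precision=4,suppress=True)
C=pickle.load(open("rack.pkl","rb"))
W=onplane(C,[(321.5,150),(318.7,200),(317.3,235)],.112); s,i=np.polyfit(W[:,0],W[:,1],1); E=onplane(C,[(322,128),(317,248.5)],.112)
print("panel yaw",np.degrees(np.arctan(s)),E,np.linalg.norm(E[0]-E[1]),E[:,0].mean(),s*E[:,0].mean()+i)
C=pickle.load(open("bay.pkl","rb")); c=Cab((.5146,.1086),15.7)
loc=lambda uv,z:(onplane(C,uv,z)-c.o)@c.M
print("bay front",loc([(300,193.8),(350,193.8)],.085),"roof",loc([(300,78.5)],.11),"front in/out",loc([(320,200.8),(320,212)],.096))
print("div",loc([(272.5,120),(273.8,170)],.076),"wall",loc([(390.5,120)],.085),"floor edges",loc([(380.5,170),(382.5,120)],.036))
E
```

```text
panel yaw -20.04384983158991 [[ 0.5252 -0.3478  0.112 ]
 [ 0.4141 -0.3082  0.112 ]] 0.11792508632584126 0.46961483908324764 -0.3279848454709754
bay front [[ 0.0197  0.002   0.085 ]
 [ 0.0194 -0.0641  0.085 ]] roof [[ 0.1594 -0.0023  0.11  ]] front in/out [[ 0.013  -0.0243  0.096 ]
 [-0.0021 -0.0243  0.096 ]]
div [[0.1143 0.0356 0.076 ]
 [0.0501 0.0367 0.076 ]] wall [[ 0.1137 -0.1122  0.085 ]] floor edges [[ 0.0425 -0.1134  0.036 ]
 [ 0.1135 -0.1128  0.036 ]]
```

```bash
cat >> h.py <<'E'
c=Cab((.5146,.1086),15.7); XB=.0895
E
python3 - <<'E'
from h import *
a=np.radians(-19); n=np.array([-np.sin(a),np.cos(a),0]); q=quat([0,0,-1],-n)
command_gripper(.5)
move_pose([.468,-.328,.16],q); movel([.468,-.328,.094],v=.12)
command_gripper(0.0); print("grip",get_grip_width(),get_finger_force(),get_ft_force())
movel([.468,-.328,.25],v=.2); print("lift",get_grip_width(),get_finger_force(),get_ft_force(),get_time())
th=42; p=c.p(XB,-.0334,.0964+.09)
print(inverse_kinematics(list(p),qy(c,th,-1)))
move_pose(list(p),qy(c,th,-1)); print(get_time(),get_grip_width(),get_tcp_pos()-p)
cv2.imwrite("pics/top1.png",cv2.resize(read_camera("top")[40:300,130:480,::-1],None,fx=2.2,fy=2.2,interpolation=2))
E
```

```text
grip 0.13644694007896474 29.976123869419098 [-0.49217516 -0.3949003   1.78658781]
lift 0.13947905828201518 29.980519115924835 [-0.33594942  0.12441558 -0.68404022] 7.925
[-0.19536004  0.6691345   1.56750761  0.73455278  1.42124538  0.78845227]
9.5583 0.13429208633190984 [ 0.00017481 -0.00081663  0.00028876]
```

View pics/top1.png

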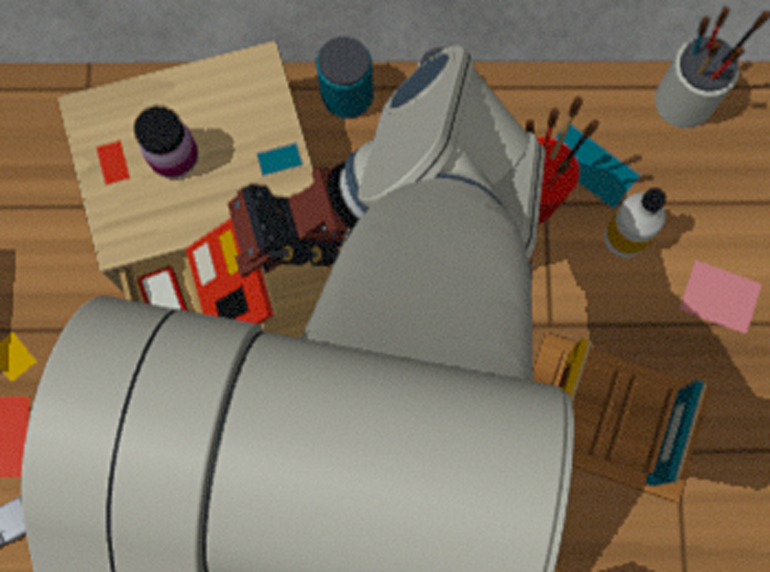

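The panel is held painted side up over the bay (crop about (230,275)), and teal and ochre still stand in the rack. The wrist looks close to the red brush cup at crop (550,170), so I'll check from the side before lowering.

```bash
python3 - <<'E'
from h import *
np.set_printoptions(precision=3,suppress=True)
cv2.imwrite("pics/side1.png",cv2.resize(read_camera("side")[40:290,130:450,::-1],None,fx=2.4,fy=2.4,interpolation=2))
C=cam("top"); print("cup base",onplane(C,[(374,132)],0),"white jar",onplane(C,[(326,150)],.04))
t=np.radians(42); p=get_tcp_pos(); d=c.v(0,np.cos(t),-np.sin(t))
for k in (.08,.15,.2,.25,.3): print(k,p-k*d)
E
```

```text
cup base [[ 0.749 -0.249  0.   ]] white jar [[ 0.684 -0.108  0.04 ]]
0.08 [0.626 0.043 0.24 ]
0.15 [ 0.64  -0.008  0.287]
0.2 [ 0.65  -0.043  0.321]
0.25 [ 0.66  -0.079  0.354]
0.3 [ 0.67  -0.115  0.388]
```

View pics/side1.png

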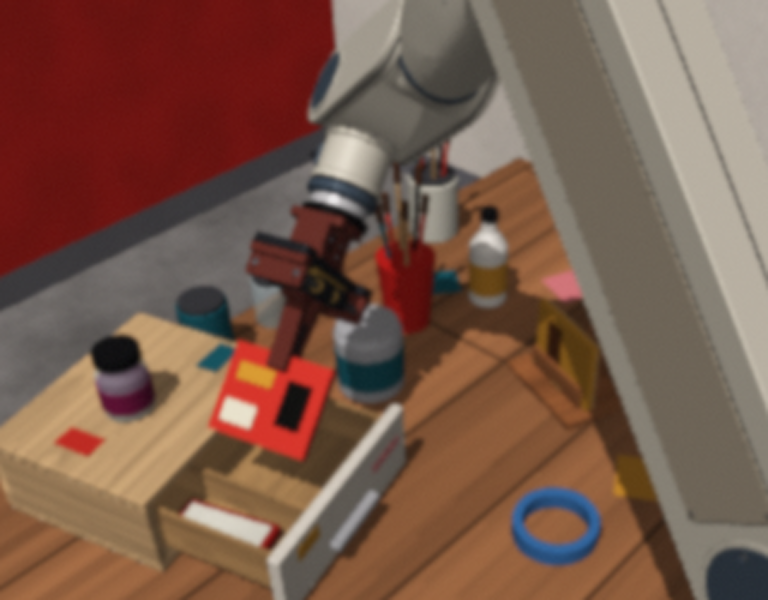

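Side view: the panel hangs tilted over the bay with its painted face up. The wrist is well above and in front of the brush cup, and the white can's top sits below the gripper's path. I'll lower now, then run the release as a supported lay-down.

```bash
python3 - <<'E'
from h import *
np.set_printoptions(precision=4,suppress=True)
movel(list(c.p(XB,-.0334,.0964+.012)),v=.1)
f0=get_ft_force(); s=movel(list(c.p(XB,-.0334,.0964-.004)),v=.03,until_force=3)
print(s,f0,get_ft_force(),(get_tcp_pos()-c.o)@c.M,get_time(),get_grip_width())
th=np.radians(42); T=(get_tcp_pos()-c.o)@c.M
E0=T+.082*np.array([0,np.cos(th),-np.sin(th)]); F=E0-.006*np.array([0,np.sin(th),np.cos(th)]); print("F",F)
def wp(phi,thd,sl,w):
    f,t=np.radians(phi),np.radians(thd); d=np.array([0,np.cos(t),-np.sin(t)]); n=np.array([0,np.sin(t),np.cos(t)])
    return F+[0,-.1*np.cos(f),.1*np.sin(f)]+sl*d+w/2*n
P=[]
for phi,thd,sl in ((31,42,.018),(24,50,.016),(17,58,.014),(11,65,.012)):
    l=wp(phi,thd,sl,.05); p=c.p(*l); P.append((p,qy(c,thd,-1))); print(phi,l,inverse_kinematics(list(p),P[-1][1]))
import pickle; pickle.dump((F,P),open("lay.pkl","wb"))
E
```

```text
True [ 0.3791  0.5012 -0.1883] [ 0.1485 -1.0164  2.8211] [ 0.0896 -0.0334  0.0951] 11.0583 0.13206438417067723
F [0.0896 0.0235 0.0357]
31 [ 0.0896 -0.0321  0.0938] [-0.1936  0.7987  1.5806  0.7554  1.3154  0.6907]
24 [ 0.0896 -0.0384  0.0802] [-0.1607  0.7636  1.6067  0.6752  1.2019  0.7448]
17 [ 0.0896 -0.0435  0.0664] [-0.1196  0.7345  1.6347  0.5859  1.0866  0.8157]
11 [ 0.0896 -0.0469  0.0545] [-0.0773  0.7144  1.6594  0.4955  0.9872  0.897 ]
```

```bash
python3 - <<'E'
from h import *
import pickle
F,P=pickle.load(open("lay.pkl","rb"))
command_gripper(.05/.088); print(get_grip_width(),get_ft_force())
for p,q in P: movel(list(p),q,v=.06); print(get_time(),get_ft_force())
t=np.radians(65); d=c.v(0,np.cos(t),-np.sin(t))
movel(list(P[-1][0]-.03*d),v=.08); print("ret",get_ft_force())
movel(list(P[-1][0]-.16*d),v=.25)
p=c.p(.05,-.02,.30); move_pose(list(p),qy(c,90,-1)); print(get_time())
C=cam("wrist"); im=read_camera("wrist")[:,:,::-1]; pickle.dump(C,open("b2.pkl","wb")); cv2.imwrite("pics/b2.png",im)
a=cv2.resize(im[60:225,170:430],None,fx=3,fy=3,interpolation=2); cv2.imwrite("pics/b2c.png",a)
E
```

```text
0.5696987587918166 [-0.34527231 -0.55496859 -0.37920475]
12.0667 [ 0.03908717 -0.23923111 -0.58477641]
12.4667 [-0.51212129 -0.80102878 -1.22388572]
12.8667 [ 1.08194208  0.05124108 -0.8319823 ]
13.225 [ 0.06002953  0.8051212  -0.53144105]
ret [0.1250088  0.48663508 0.12067702]
15.0667
```

View pics/b2c.png

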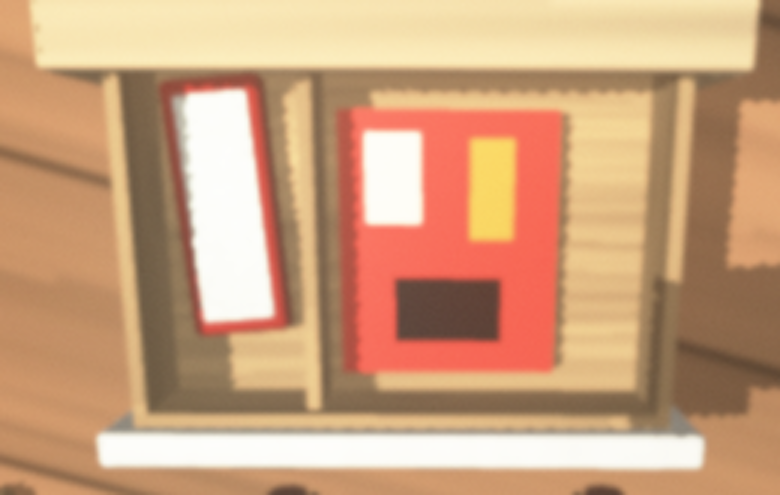

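The panel lies flat in the bay, painted side up (crop 340–563 × 108–373), clear of the divider and walls. Next I'll push the drawer.

```bash
python3 - <<'E'
from h import *
L=lambda:np.round((get_tcp_pos()-c.o)@c.M,4)
q=qy(c,90,-1); move_pose(list(c.p(-.06,0,.2)),q); command_gripper(0.0)
movel(list(c.p(-.06,0,.064)),v=.2)
print(movel(list(c.p(-.004,0,.064)),v=.05,until_force=2.5),L(),get_ft_force(),get_time())
print(movel(list(c.p(.10,0,.064)),v=.08,until_force=25),L(),get_ft_force(),get_time())
for k in range(6):
    s=movel(list(c.p(.12+.01*k,0,.064)),v=.03,until_force=22); print(s,L(),get_ft_force(),get_time())
    if s: break
E
```

```text
True [-0.0156 -0.      0.0638] [ 0.35550842  0.90128692 -0.56590856] 18.2917
False [0.1001 0.     0.0643] [ 0.11601134 -0.16338037 -0.22216727] 19.9083
False [ 0.1183 -0.      0.0639] [-8.64659973 -2.26454177  8.02283042] 20.725
False [0.1308 0.     0.064 ] [-0.16945294 -0.86164698  0.39044701] 21.2083
True [0.1304 0.     0.0635] [ 1.01059267 -0.00735216 -0.16524984] 21.45
```

```bash
python3 - <<'E'
from h import *
movel(list(c.p(.09,0,.064)),v=.1); movel(list(c.p(.05,0,.30)),v=.25)
im=read_camera("wrist")[:,:,::-1]; t=read_camera("top")[:,:,::-1]
a=cv2.resize(im[0:215,150:450],None,fx=1.4,fy=1.4); b=cv2.resize(t[50:250,140:470],None,fx=1.1,fy=1.1)
b=cv2.copyMakeBorder(b,0,max(0,a.shape[0]-b.shape[0]),0,0,0); cv2.imwrite("pics/end.png",np.hstack([a,b[:a.shape[0]]])); C=cam("wrist")
np.set_printoptions(precision=4,suppress=True)
for x in (260,340):
    e=np.abs(np.diff(im[40:215,x].astype(int).sum(1))); print(x,[(int(i)+40,int(e[i])) for i in np.where(e>60)[0]])
print(get_time(),proj(C,[c.p(.1594,0,.11),c.p(.145,0,.096),c.p(.13+.015,0,.096)-c.v(.015,0,0)]))
E
```

```text
260 [(80, 91), (81, 65), (82, 104), (83, 139), (95, 107), (96, 168), (97, 76)]
340 [(80, 84), (82, 134), (83, 79), (95, 98), (96, 154), (98, 87), (99, 117), (100, 62), (108, 103), (109, 66)]
23.2083 [[317.8889  80.6942]
 [317.9005  95.1334]
 [317.904  108.4745]]
```

View pics/end.png

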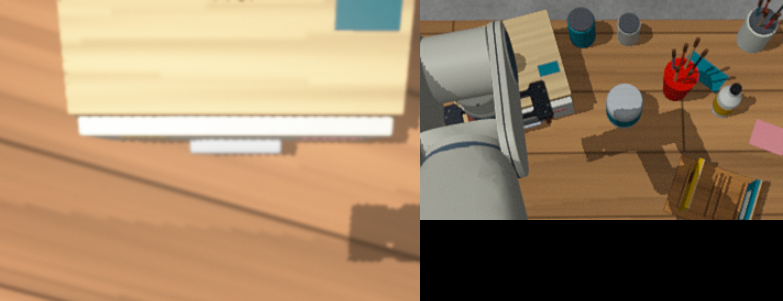

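Final views: the white front is tight against the cabinet face (strip rows 83–96, gap 0–1 mm). The drawer travelled about 0.146 m and ended with a hard-stop force spike after the catch peak. Ochre and teal still stand in the rack. The jar is hidden behind the arm, and the arm went nowhere near it. Nothing is in contact with the robot, so I'm handing in.

```bash
python3 -c "
from station import *
print(get_time(),get_ft_force()); print(job_done())"
```

```text
23.2083 [-0.63305525 -0.36530731 -0.1622188 ]
the job is handed in; nothing more can be done
None
```

I handed the job in at 23.2 s: the red panel was lying flat in the wide bay, painted side up, when last seen before closing; the drawer is pushed home past its catch, the other two panels are still in the rack, and the jar, untouched but hidden by the arm, was not seen in the final picture.

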